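# Pull the piston out of the batter depositor with its long key

## Robot

A 7-joint arm with a two-finger parallel gripper is mounted at the origin on the work surface. World frame = base frame: x ahead of the robot, y to its left, z up, the work surface at z = 0. Lengths are in mm, angles in rad, forces in N, time in s.
With the tool pointing down it reaches from about 400 to 875 mm from the base axis. Payload 4.4 kg.
Tool frame: the origin (TCP) lies between the finger pads; the fingertips stand 19 mm ahead of it and the grasp point (between the pads) is the TCP; z points along the fingers, y is the line along which they close (so a half turn about z gives the same grasp; the last joint's range is limited). The gripper opens to 85 mm and grips with 20 to 120 N. Pads are 22 mm wide; open, the fingers measure 114 mm over their backs; the gripper's body (76 mm by 85 mm) begins 54 mm behind the grasp point. The pads swing forward as they close: fully open they stand 13 mm farther back than shut.
Start: joints at [1.119, 0.628, 0.038, 1.517, -0.027, 0.996, -0.02], TCP at [244.623, -602.227, 250.313] pointing down, gripper open.
Joint ranges: [-3.06, 3.06], [-0.37, 2.12], [-1.25, 1.32], [0.18, 2.47], [-1.1, 4.24], [0.23, 1.98], [-2.94, 2.94]. Speed limits (rad/s): [2.57, 2.57, 3.14, 3.14, 3.14, 3.14, 3.14].

## Interface

Orientations are given as a rotation vector (axis times angle).
In Python, from rig import bot, capture, calibration, finder gives the robot as it stands. The module is installed in compiled form; this text tells all that it offers.
- The arm moves only by the tool jog_arm, never from a script. Its argument "increments" is a list of rows, each a list of 6 numbers: the shift along the tool's x, y, z in mm, then the turn, a rotation vector about the tool's x, y, z in degrees. A call has 1 to 5 rows; each row is the pose to reach, as a shift and turn from the pose commanded when the call began, along the tool's axes at that moment; what a row does not reach only later rows make up. A row lasts 1/10 s, in which the tool goes at most 50 mm and 8.59 degrees, less where a joint would pass 70% of its speed; a pose out of reach is approached as far as the arm can. A call with a gripper value outside its range is refused whole. "gripper" is the finger opening in mm, from 0 to 85.4, set as the call begins (left out, the last holds). The fingers move at their own pace and stop on an object; "newtons" is the grip in N (left out, the last holds). Time passes only in rows, so rows that repeat a pose let the fingers close. It gives the time, the measured TCP pose, the force, the opening and the grip force at its end, in the units of the state.
- bot.read_state(): the state, without advancing time (a new reading comes with each control period).
- capture(name): name is "scene" or "top" or "wrist"; returns the picture (420x560x3 uint8, red, green, blue); there is no depth.
- calibration(name): a dict with "camera_matrix" (3x3 intrinsics, pixels), "rvec" (rotation vector, rad) and "tvec" (3), from world to camera coordinates, as OpenCV has them. Camera axes: x right, y down, z forward; pixel columns grow to the right and rows downward; lengths in mm; the calibration is good to about 2 mm. A picture is of the moment at which its call begins: read the wrist's pose just before it. calibration takes no time and is no camera call; for the wrist camera it gives the pose at the moment of the call.
- bot.close_job(): hands the job in; it is judged then, once.
Trained networks look in the newest picture that a camera, given by its name, has taken for a name from the list of things; names that differ only in an ending like _2 or _b are one class to them, and where a whole thing is asked for, a point or a joint stands for the part that bears it (a point fixed in the world has none). Each returns a list of dicts, best first, with "p" (0 to 1); they miss things now and then, are a little off and sometimes report something else, mostly with a low value. They report only what shows in the picture. A call takes as long as a camera call. They do not tell look-alikes from the thing itself.
- finder.masks_of(camera, target): "pixels" (420x560 bool, what is visible of it) and "rect" ([left, top, width, height] in pixels, round what is visible of it).
- finder.mark_of(camera, target): "location" ([column, row] in pixels: a listed point, or the origin of a listed thing).
The state is a dict: "time": time; "q": joint angles; "dq": joint speeds; "effort": joint torques, N m; "tcp_pos": TCP position; "eef_rot": TCP orientation; "force": force on the tool from outside, world axes, zero at the start; "wrist_torque": the same for the moment, N m; "gripper_width": finger opening in mm; "gripper_force": force on a finger pad.
Only numpy, scipy, OpenCV 4.12 (cv2) and the standard library are available. Lean on these libraries where they do the work, as an engineer would, in place of code of your own. Each camera call takes 0.05 s, during which the arm holds its last target. There are 200 camera calls.

## Task

Strip the batter depositor for washing: take the red-handled puller key from its stand, pass it down the open cylinder, find the slot in the piston's steel socket by feel, lock the key in with a turn and draw the piston out. Stand the piston flat in the parts pan, clear of the parts already there, free the key from it and hang the key back in its stand. Be gentle: feel your way instead of forcing the key against the piston or the polished cylinder, keep the fingers off the piston, set it down without dropping it, and leave everything else where it is.

Things in the scene. Friction and masses are not known exactly. Their poses are not given: they have to be found in the camera images.
- depositor: Batter depositor, fixed: base plate 280 x 150 mm, open upright steel cylinder, white drive housing 119 mm high (its front 95 mm from the cylinder's axis, on the +x side), spout and red lever on the -x side, at most 75 mm high. Origin on the bench under the cylinder's axis, z up. Bore 60 mm across, floor 20 mm and rim 145 mm above the bench.
- bore_mouth (a point): Centre of the cylinder's open mouth (bore 60 mm, flange 82 mm across outside), 145 mm above the bench; z up, x and y as the depositor's.
- piston_mid (a point): The piston, at the start on the floor of the bore: a disc 55 mm across, 24 mm high, about 0.27 kg. This point is its centre, 12 mm above its underside, z up. A sprung blue seal round it drags on the bore with some 4 to 10 N, also against turning, until it leaves the rim.
- slot_mouth (a point): Centre of the piston's top: a steel socket disc, 6 mm thick, with a slot 29 x 12 mm through it; below it a round hollow 12 mm deep, 42 mm across, with a solid floor. The socket swivels stiffly (0.07 N m) in the piston and its angle is NOT measured (this frame is the piston's): the slot's length starts anywhere within 0.9 rad either way of the depositor's x axis.
- key_tip (a point): Lower end of the puller key, on its axis; z up along the key, x along its cross-bar and handle. Shank 8 mm thick; cross-bar at this end 23 mm long (x), 7 wide, 6 high. It passes the slot when within about 0.15 rad of its line, then turns freely in the hollow; turned by more than 0.5 rad (1.2 is safe) it holds the piston; turned back to the slot's line it comes free.
- key_handle (a point): Centre of the key's red handle bar, 160 mm above the tip: 84 mm long along x, 18 mm wide along y, 18 mm high; grasp it from above across its 18 mm.
- key_collar (a point): Centre of the underside of the key's collar, 122 mm above the tip; it rests on the stand's top when the key hangs in it.
- stand_hole (a point): Centre of the 34 mm square hole in the top plate of the key's steel stand (92 mm square, top 138 mm above the bench), fixed to the bench; z up. The key hangs through it by its collar, at any yaw.
- pan: Parts pan: aluminium quarter sheet pan, fixed, 330 (x) x 240 (y) mm, rim 30 mm high at most. Origin under its centre, z up; its inner floor is 3 mm above the bench. The half towards its -x end is empty; three parts stand in the +x half.
- nozzle: steel cone nozzle, 48 mm across, 55 mm high, standing in the far half of the parts pan. A bystander; origin under its centre.
- ring_nut: steel ring nut, 60 mm across, 14 mm high, lying in the far half of the parts pan. A bystander; origin under its centre.
- valve_plug: steel valve plug 22 mm across with a white bar on top, 50 mm high, standing in the far half of the parts pan. A bystander; origin under its centre.
- scraper: bench scraper, dark steel blade 105 x 150 mm with a black bar handle, lying flat. A bystander; origin under its centre.
- knife: broad knife with a white handle, 170 mm long, lying flat. A bystander; origin under its centre.
- dredger: aluminium flour dredger (shaker), 72 mm across, 98 mm high. A bystander; origin under its centre.
- cup: open steel cup, 80 mm across, 85 mm high. A bystander; origin under its centre.
- oil: yellow oil bottle with a red cap, 56 mm across, 170 mm high. A bystander; origin under its centre.
- piston: The same piston; origin at the centre of its underside.
- key: The same key, 0.2 kg: white collar disc 52 mm across at 122 to 127 mm above the tip, red handle bar at the top, 169 mm long in all. Origin at its tip.
Not all that is in view belongs to the job. What is shaped like the key but black or purple is not meant.

How it is judged:
By the outcome, as a careful person would: the job done as asked, in the order asked, and still so for the second after the job is handed in, with the robot touching nothing.
It also fails if it takes over 72 s, if anything falls off the work surface, if the arm or the gripper's body presses on something with over 40 N, if the wrist force passes 120 N, or if a joint passes its speed limit or range.

## Working session

There is one attempt and no reset: what is moved stays moved. The work goes in short steps, Python scripts to look and compute and a tool call to move; the robot and the scene stay as the last step left them, time stands still between calls to the robot, and variables do not carry over. Pictures are saved under pics/ and viewed, at most 10 in all, crops included, and the job is handed in when it is done.

Besides the shell and the picture viewer there is one more tool, called after "Emit:" as name([rows], argument=value, ...), one row to a line, values as JSON. jog_arm: Moves the arm, as the interface text tells. Its arguments: {"type":"object","properties":{"increments":{"type":"array","items":{"type":"array","items":{"type":"number"}}},"gripper":{"type":"number"},"newtons":{"type":"number"}},"required":["increments"]}

```bash
mkdir -p pics; cat > h.py <<'E'
import numpy as np, cv2
from rig import bot, capture, calibration, finder
def cal(c):
    k=calibration(c); return np.array(k["camera_matrix"],float),cv2.Rodrigues(np.array(k["rvec"],float))[0],np.array(k["tvec"],float).ravel()
def at_z(c,px,z,K=None):
    K,R,t=K or cal(c); d=R.T@np.linalg.inv(K)@np.array([px[0],px[1],1.]); o=-R.T@t
    return o+d*(z-o[2])/d[2]
def proj(c,P,K=None):
    K,R,t=K or cal(c); p=K@(R@np.array(P,float)+t); return p[:2]/p[2]
def tri(obs):
    A=np.zeros((3,3));b=np.zeros(3)
    for c,px in obs:
        K,R,t=cal(c); d=R.T@np.linalg.inv(K)@np.array([px[0],px[1],1.]); d/=np.linalg.norm(d); o=-R.T@t
        M=np.eye(3)-np.outer(d,d);A+=M;b+=M@o
    return np.linalg.solve(A,b)
def save(n,im): cv2.imwrite('pics/'+n,im[:,:,::-1])
E
python3 - <<'E'
from h import *
ims={}
for c in("scene","top"):
    ims[c]=capture(c)
    K,R,t=cal(c);print(c,"cam at",(-R.T@t).round(),K[0,0].round())
save('a_scene.png',ims['scene']);save('a_top.png',ims['top'])
H=dict(bore_mouth=145,slot_mouth=44,key_handle=160+16,key_collar=138,stand_hole=138,pan=0,nozzle=0,ring_nut=0,valve_plug=0,depositor=0,dredger=0,cup=0,oil=0,scraper=0,knife=0)
for n,z in H.items():
    for c in("top","scene"):
        for r in finder.mark_of(c,n)[:3]:
            print(n,c,round(r['p'],2),np.round(r['location']),at_z(c,r['location'],z).round())
s=bot.read_state();print({k:np.round(v,3) for k,v in s.items()})
E
```

```text
scene cam at [1028. -530.  729.] 380.0
top cam at [ 421.   66. 1568.] 518.0
bore_mouth top 0.92 [228. 167.] [599. 255. 145.]
bore_mouth top 0.73 [343. 207.] [494. -63. 145.]
bore_mouth top 0.67 [231. 173.] [580. 245. 145.]
bore_mouth scene 0.73 [359. 199.] [598. 269. 145.]
bore_mouth scene 0.64 [253. 279.] [ 598. -144.  145.]
slot_mouth top 0.54 [230. 171.] [600. 264.  44.]
slot_mouth top 0.53 [334. 140.] [696. -42.  44.]
slot_mouth scene 0.67 [194. 396.] [ 657. -359.   44.]
key_handle top 0.87 [396. 275.] [ 317. -207.  176.]
key_handle top 0.74 [253. 254.] [361. 177. 176.]
key_handle top 0.66 [340. 205.] [499. -54. 176.]
key_handle scene 0.98 [210. 208.] [360. -62. 176.]
key_handle scene 0.98 [151. 229.] [ 325. -211.  176.]
key_handle scene 0.79 [248. 228.] [494. -56. 176.]
key_collar top 0.93 [339. 205.] [501. -55. 138.]
key_collar top 0.92 [394. 273.] [ 318. -209.  138.]
key_collar top 0.81 [295. 236.] [413.  66. 138.]
key_collar scene 0.92 [277. 189.] [385. 162. 138.]
key_collar scene 0.73 [156. 239.] [ 320. -203.  138.]
key_collar scene 0.71 [210. 224.] [373. -78. 138.]
stand_ho
[... 1290 characters left out ...]
. 180.] [571. 521.   0.]
knife top 0.17 [149. 245.] [371. 509.   0.]
knife scene 0.77 [315. 321.] [697. -47.  -0.]
knife scene 0.58 [299. 192.] [307. 363.   0.]
{'time': np.float64(1.6), 'q': array([ 1.119,  0.628,  0.039,  1.517, -0.027,  0.996, -0.02 ]), 'dq': array([ 0.001,  0.001, -0.   , -0.001,  0.001, -0.001, -0.002]), 'effort': array([ 0.0000e+00, -5.6326e+01,  1.2260e+00, -1.9378e+01,  1.1000e-02,
        2.0000e-03,  0.0000e+00]), 'tcp_pos': array([ 244.612, -602.237,  250.297]), 'eef_rot': array([-3.083, -0.602, -0.   ]), 'force': array([-1.031, -0.108, -0.593]), 'wrist_torque': array([-0.029,  0.017,  0.02 ]), 'gripper_force': np.float64(0.0), 'gripper_width': np.float64(85.663)}
```

```bash
python3 - <<'E'
import cv2,numpy as np
a=cv2.imread('pics/a_scene.png');b=cv2.imread('pics/a_top.png')
cv2.imwrite('pics/b_scene.png',cv2.resize(a,(800,600)))
cv2.imwrite('pics/b_top.png',cv2.resize(b[120:330,200:480],(800,600),interpolation=cv2.INTER_CUBIC))
E
```

```text
(no output)
```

View pics/b_scene.png

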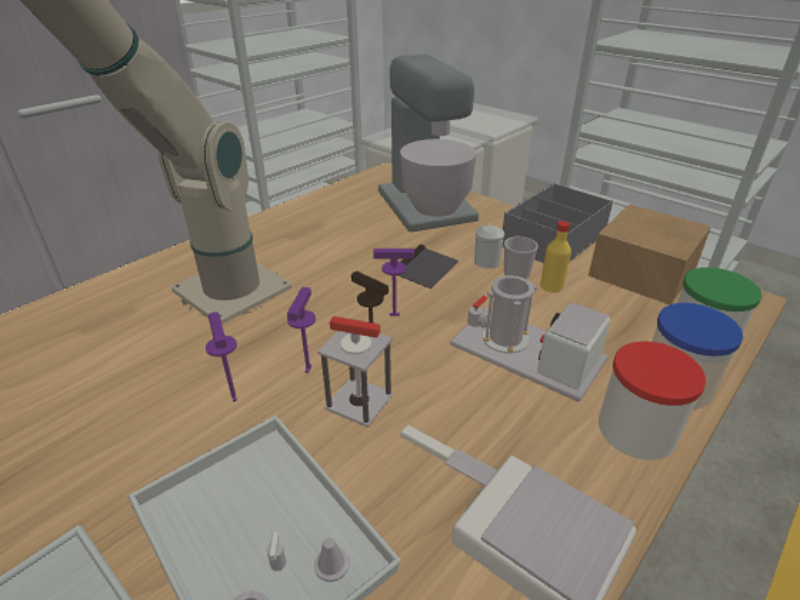

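View pics/b_top.png

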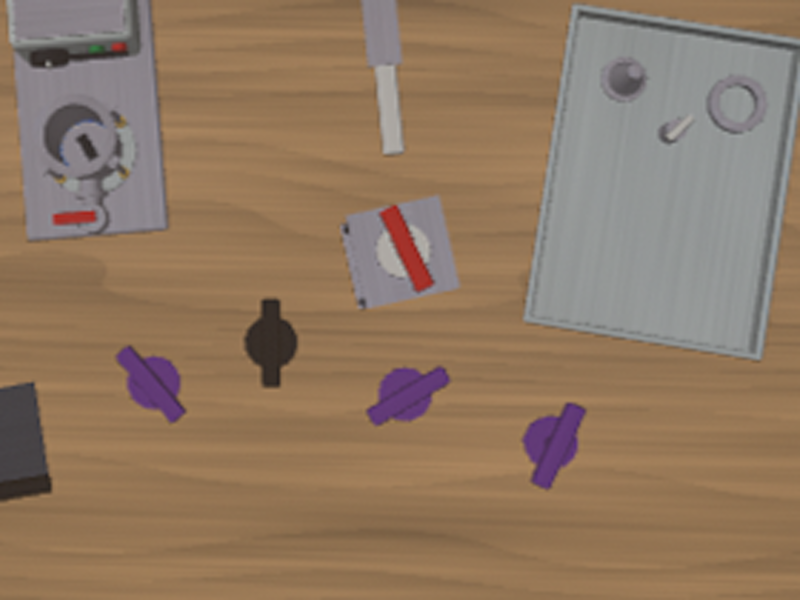

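Candidates in the top picture: the red key in the stand at (341,206). The look-alikes are black at (295,239) and purple at (254,254), (341,258) and (394,275). I choose the red one, the only one hanging in the stand. The crop shows a red bar, white collar and steel stand. The slot is partly visible in the bore near (230,172).

```bash
python3 - <<'E'
from h import *
b=cv2.imread('pics/a_top.png')[:,:,::-1].copy();s=cv2.imread('pics/a_scene.png')[:,:,::-1].copy()
def red(im,box):
    h=cv2.cvtColor(im,cv2.COLOR_RGB2HSV); m=(((h[...,0]<8)|(h[...,0]>172))&(h[...,1]>150)).astype(np.uint8)
    k=np.zeros_like(m);x0,y0,x1,y1=box;k[y0:y1,x0:x1]=1;return m*k
m=red(b,(325,185,360,230));ys,xs=np.nonzero(m)
pts=np.array([at_z('top',(x,y),185)[:2] for x,y in zip(xs,ys)],np.float32)
r=cv2.minAreaRect(pts);print('handle top',r,pts.mean(0)); d=np.linalg.svd(pts-pts.mean(0),full_matrices=False)[2][0];print('yaw',np.arctan2(d[1],d[0]))
m=red(s,(220,210,280,245));ys,xs=np.nonzero(m)
print('tri',tri([('top',pts.shape and np.array(np.nonzero(red(b,(325,185,360,230)))).mean(1)[::-1]),('scene',(xs.mean(),ys.mean()))]))
# rectified bore view z=44
print('bore tri',tri([('top',(228,167)),('scene',(359,199))]))
K=cal('top')
src=np.float32([proj('top',(x,y,44),K) for x,y in((560,310),(640,310),(640,230),(560,230))])
dst=np.float32([(0,600),(0,0),(600,0),(600,600)])
w=cv2.warpPerspective(b,cv2.getPerspectiveTransform(src,dst),(600,600),flags=cv2.INTER_CUBIC)
save('c_slot.png',w)
# depositor plate and pan orientation
for n in('depositor','pan'):
    ms=finder.masks_of('top',n)
    if ms:
        c=max(cv2.findContours(ms[0]['pixels'].astype(np.uint8),0,2)[0],key=cv2.contourArea).reshape(-1,2)
        P=np.array([at_z('top',p,10)[:2] for p in c],np.float32);print(n,ms[0]['p'],cv2.minAreaRect(P))
E
```

```text
handle top ((494.3907165527344, -57.562294006347656), (80.18994903564453, 15.449875831604004), 26.29738426208496) [494.10574  -57.908142]
yaw -2.6880267
tri [494.92044733 -57.97622007 178.45745336]
bore tri [599.97011784 256.28585174 152.87239788]
depositor 0.56 ((657.1145629882812, 268.7455749511719), (299.4081115722656, 155.98574829101562), 6.824514865875244)
pan 0.58 ((580.5592041015625, -343.0215759277344), (251.47291564941406, 341.7720642089844), 82.04756164550781)
```

View pics/c_slot.png

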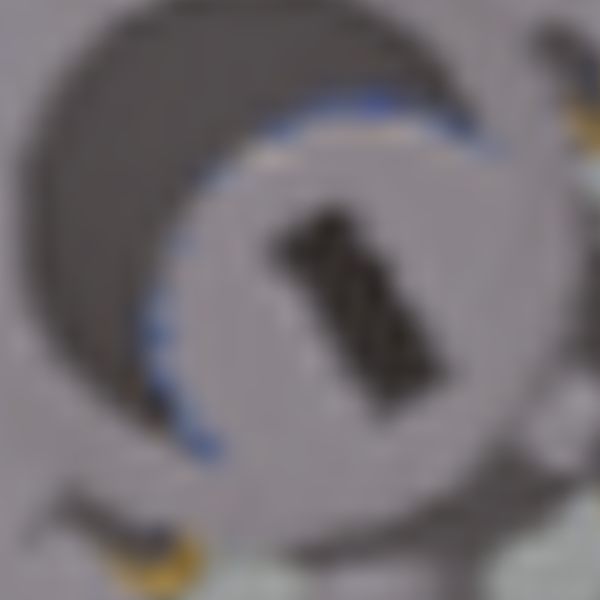

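The slot shows clearly, about 0.5 rad from world x, centred near (599,262). I'll confirm with the wrist camera over the bore, then fetch the key.

```bash
cat >> h.py <<'E'
from scipy.spatial.transform import Rotation as Ro
def st():
    s=bot.read_state(); R=Ro.from_rotvec(s['eef_rot']).as_matrix(); return s,np.array(s['tcp_pos']),R
def go(x,y,z,psi=None):
    s,p,R=st(); d=R.T@(np.array([x,y,z])-p)
    cur=np.arctan2(R[1,0],R[0,0]); psi=cur if psi is None else psi
    D=np.array([[np.cos(psi),np.sin(psi),0],[np.sin(psi),-np.cos(psi),0],[0,0,-1]])
    print('t',s['time'],'tcp',p.round(1),'psi',cur.round(3),'F',np.round(s['force'],1),'w',round(s['gripper_width'],1))
    print('shift',d.round(1),'turn',np.degrees(Ro.from_matrix(R.T@D).as_rotvec()).round(2))
E
python3 - <<'E'
from h import *
s,p,R=st();K,Rc,t=cal('wrist');o=-Rc.T@t
print('cam in tool',R.T@(o-p),'axis',R.T@Rc.T@[0,0,1],K)
go(599,262,330,0.45)
E
```

```text
cam in tool [ 6.62702609e+01 -1.00456110e-01 -1.22807111e+02] axis [-2.67945200e-01 -8.10981732e-04  9.63433813e-01] [[318.00731464   0.         284.98685037]
 [  0.         318.00731464 213.31637403]
 [  0.           0.           1.        ]]
t 1.7 tcp [ 244.6 -602.2  250.3] psi 0.386 F [0.  0.8 0.2] w 85.1
shift [ 653.5 -667.4  -79.7] turn [ 0.   -0.   -3.68]
```

Emit:
jog_arm([
  [147, -165, 7, 0, 0, 0],
  [147, -165, 7, 0, 0, 0],
  [147, -165, 7, 0, 0, 0],
  [147, -165, 7, 0, 0, 0],
  [147, -165, 7, 0, 0, 0],
])

```text
time: 2.2
tcp_pos: [320.5, -388.9, 243.3]
eef_rot: [-3.079, -0.61, -0.002]
force: [0.3, -0.5, -0.6]
gripper_width: 85.5
gripper_force: 0.0
```

Emit:
jog_arm([
  [147, -165, 7, 0, 0, 0],
  [147, -165, 7, 0, 0, 0],
  [147, -165, 7, 0, 0, 0],
  [147, -165, 7, 0, 0, 0],
  [147, -165, 7, 0, 0, 0],
])

```text
time: 2.7
tcp_pos: [394.2, -181.2, 236.5]
eef_rot: [-3.08, -0.611, -0.002]
force: [-0.2, -1.1, 0.4]
gripper_width: 85.5
gripper_force: 0.0
```

Emit:
jog_arm([
  [147, -165, 7, 0, 0, 0],
  [147, -165, 7, 0, 0, 0],
  [147, -165, 7, 0, 0, 0],
  [147, -165, 7, 0, 0, 0],
  [147, -165, 7, 0, 0, 0],
])

```text
time: 3.2
tcp_pos: [468.5, 27.7, 229.6]
eef_rot: [-3.079, -0.612, -0.004]
force: [0.2, -0.6, 0.8]
gripper_width: 85.4
gripper_force: 0.0
```

Emit:
jog_arm([
  [147, -165, 7, 0, 0, -3.7],
  [147, -165, 7, 0, 0, -3.7],
  [147, -165, 7, 0, 0, -3.7],
  [147, -165, 7, 0, 0, -3.7],
  [147, -165, 7, 0, 0, -3.7],
])

```text
time: 3.7
tcp_pos: [541.6, 236.9, 222.3]
eef_rot: [-3.057, -0.709, -0.004]
force: [0.5, -0.1, 0.0]
gripper_width: 85.4
gripper_force: 0.0
```

```bash
python3 - <<'E'
from h import *
K=cal('wrist'); im=capture('wrist'); K=cal('wrist')
for n,z in(('bore_mouth',145),('slot_mouth',44)):
    for r in finder.mark_of('wrist',n)[:3]: print(n,round(r['p'],2),np.round(r['location'],1),at_z('wrist',r['location'],z,K).round(1))
def rect(z,c,h=50):
    x,y=c
    src=np.float32([proj('wrist',(a,b,z),K) for a,b in((x-h,y+h),(x+h,y+h),(x+h,y-h),(x-h,y-h))])
    return cv2.warpPerspective(im,cv2.getPerspectiveTransform(src,np.float32([(0,600),(0,0),(600,0),(600,600)])),(600,600),flags=cv2.INTER_CUBIC)
A=rect(145,(599,262));B=rect(44,(599,262),25)
save('d.png',cv2.resize(np.hstack([A,B]),(800,400)))
g=cv2.cvtColor(B,cv2.COLOR_RGB2GRAY);print(np.percentile(g,[1,5,20,50]))
_,m=cv2.threshold(cv2.GaussianBlur(g,(9,9),0),0,255,cv2.THRESH_BINARY_INV+cv2.THRESH_OTSU)
for c in sorted(cv2.findContours(m,0,2)[0],key=cv2.contourArea)[-4:]:
    P=np.array([(624-q[1]/12,287-q[0]/12) for q in c.reshape(-1,2)],np.float32);print(cv2.minAreaRect(P))
E
```

```text
slot_mouth 0.59 [285.3 129.4] [598.2 267.7  44. ]
slot_mouth 0.37 [  2.6 212.2] [404.1 482.6  44. ]
[ 46.  47.  96. 145.]
((577.5416259765625, 282.95831298828125), (8.083343505859375, 6.91668701171875), 90.0)
((620.208251953125, 281.9166259765625), (7.583312034606934, 10.166654586791992), -0.0)
((609.5, 246.70834350585938), (19.250015258789062, 29.0), 90.0)
((598.3358764648438, 266.2125549316406), (28.713947296142578, 12.103086471557617), 32.704681396484375)
```

View pics/d.png

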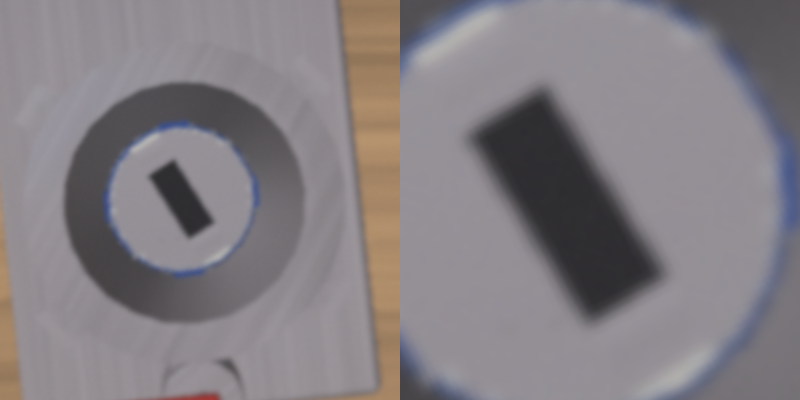

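The wrist view agrees with itself: mouth centre (598.2,266.0), slot centre (598.3,266.2), slot angle 0.571 rad. Now to the key.

```bash
python3 -c "
from h import *
go(494.5,-57.7,270,.4536)"
```

```text
t 3.85 tcp [540.9 232.1 221.9] psi 0.453 F [ 0.8 -0.5 -0.5] w 85.3
shift [-168.6  240.3  -48.1] turn [-0.02  0.01 -0.02]
```

Emit:
jog_arm([
  [0, 0, -48, 0, 0, 0],
  [-42, 60, -48, 0, 0, 0],
  [-84, 120, -48, 0, 0, 0],
  [-126, 180, -48, 0, 0, 0],
  [-168.6, 240.3, -48, 0, 0, 0],
])

```text
time: 4.35
tcp_pos: [507.5, 29.2, 270.7]
eef_rot: [3.062, 0.698, -0.0]
force: [0.2, -0.6, 0.3]
gripper_width: 85.2
gripper_force: 0.0
```

Emit:
jog_arm([
  [0, 0, 0, 0, 0, 0],
  [0, 0, 0, 0, 0, 0],
])

```text
time: 4.55
tcp_pos: [508.3, 30.1, 270.7]
eef_rot: [3.064, 0.692, -0.0]
force: [-0.5, 1.2, -0.2]
gripper_width: 85.5
gripper_force: 0.0
```

```bash
python3 - <<'E'
from h import *
im=capture('wrist'); K=cal('wrist'); save('e_raw.png',im)
h=cv2.cvtColor(im,cv2.COLOR_RGB2HSV); m=(((h[...,0]<8)|(h[...,0]>172))&(h[...,1]>140)).astype(np.uint8)
for c in sorted(cv2.findContours(m,0,2)[0],key=cv2.contourArea)[-3:]:
    print(cv2.contourArea(c),cv2.boundingRect(c))
    P=np.array([at_z('wrist',p,185,K)[:2] for p in c.reshape(-1,2)],np.float32);print(cv2.minAreaRect(P))
for r in finder.mark_of('wrist','stand_hole')[:2]: print(r['p'],at_z('wrist',r['location'],138,K))
h=finder.masks_of('wrist','stand_hole')
if h: print(h[0]['rect'])
go(494.5,-57.7,178)
E
```

```text
488.0 (36, 55, 49, 27)
((538.4537963867188, 197.7838134765625), (7.0196757316589355, 28.414020538330078), 5.304909706115723)
1875.0 (365, 232, 33, 106)
((495.8554382324219, -50.435035705566406), (84.90888977050781, 20.017133712768555), 27.161603927612305)
[295.8, 176.8, 139.3, 136.1]
t 4.7 tcp [508.9  34.1 270.4] psi 0.452 F [ 0.5  0.3 -0. ] w 85.4
shift [-53.1  76.3  92.4] turn [-0.03 -0.02  0.  ]
```

Emit:
jog_arm([
  [-53, 72, 0, 0, 0, 0],
  [-53, 72, 0, 0, 0, 0],
  [-53, 72, 0, 0, 0, 0],
  [-53, 72, 0, 0, 0, 0],
  [-53, 72, 0, 0, 0, 0],
])

```text
time: 5.2
tcp_pos: [493.1, -52.6, 270.3]
eef_rot: [-3.06, -0.706, -0.001]
force: [-0.9, 0.5, 0.1]
gripper_width: 85.1
gripper_force: 0.0
```

```bash
python3 - <<'E'
from h import *
K=cal('wrist');im=capture('wrist'); save('e_raw.png',im)
h=cv2.cvtColor(im,cv2.COLOR_RGB2HSV); m=(((h[...,0]<8)|(h[...,0]>172))&(h[...,1]>140)).astype(np.uint8)
for c in sorted(cv2.findContours(m,0,2)[0],key=cv2.contourArea)[-2:]:
    print(cv2.contourArea(c),cv2.boundingRect(c))
    P=np.array([at_z('wrist',p,185,K)[:2] for p in c.reshape(-1,2)],np.float32);print(cv2.minAreaRect(P))
for r in finder.mark_of('wrist','stand_hole')[:2]: print(r['p'],at_z('wrist',r['location'],138,K))
go(494.5,-57.7,178)
cv2.imwrite('pics/e.png',im[:,:,::-1])
E
```

```text
9.0 (0, 11, 2, 11)
((534.7672119140625, 151.87091064453125), (5.283360481262207, 0.566909909248352), 12.511308670043945)
2516.0 (279, 165, 25, 115)
((494.7731018066406, -55.57487106323242), (81.8482894897461, 16.441486358642578), 26.308902740478516)
t 5.3 tcp [493.  -52.8 270.2] psi 0.454 F [ 0.3  1.3 -0.8] w 85.5
shift [-0.9  5.1 92.2] turn [-0.04 -0.02  0.  ]
```

View pics/e.png

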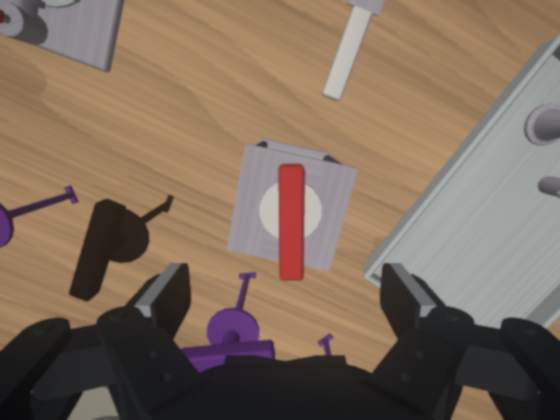

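The picture shows the red handle at (291,222) above the white collar and steel stand, centred between the fingers. The look-alikes are clear to the lower left.

Emit:
jog_arm([
  [0.4, 3.3, 40, 0, 0, 0],
  [0.4, 3.3, 70, 0, 0, 0],
  [0.4, 3.3, 93, 0, 0, 0],
  [0.4, 3.3, 93, 0, 0, 0],
  [0.4, 3.3, 93, 0, 0, 0],
])

```text
time: 5.8
tcp_pos: [494.8, -56.7, 177.5]
eef_rot: [-3.061, -0.704, 0.0]
force: [1.0, -0.1, 0.7]
gripper_width: 85.7
gripper_force: 0.0
```

Emit:
jog_arm([
  [0, 0, 0, 0, 0, 0],
  [0, 0, 0, 0, 0, 0],
  [0, 0, 0, 0, 0, 0],
  [0, 0, 0, 0, 0, 0],
  [0, 0, 0, 0, 0, 0],
], gripper=10, newtons=80)

```text
time: 6.3
tcp_pos: [494.6, -57.5, 177.9]
eef_rot: [3.062, 0.701, 0.001]
force: [-1.0, -0.7, 3.5]
gripper_width: 16.8
gripper_force: 78.2
```

Emit:
jog_arm([
  [0, 0, 0, 0, 0, 0],
  [0, 0, 0, 0, 0, 0],
])

```text
time: 6.5
tcp_pos: [494.6, -57.5, 177.9]
eef_rot: [3.062, 0.701, 0.001]
force: [-0.9, 0.3, 6.1]
gripper_width: 16.2
gripper_force: 78.3
```

```bash
python3 - <<'E'
from h import *
# stand centre from corners in e.png
C=dict(p=(493.0,-52.8,270.2))
g=np.float32([(245,145),(357,167),(331,270),(228,250)])
# rebuild wrist pose of the picture from present one
s,p,R=st();K,Rc,t=cal('wrist');o=-Rc.T@t+np.array(C['p'])-p
P=np.array([at_z('wrist',q,138,(K,Rc,-Rc@o)) for q in g]);print(P.round(1),P.mean(0))
go(494,-56,330)
E
```

```text
[[ 525.2   -1.9  138. ]
 [ 548.4  -89.6  138. ]
 [ 459.9 -113.2  138. ]
 [ 437.9  -24.6  138. ]] [492.84699654 -57.31328599 138.        ]
t 6.5 tcp [494.6 -57.5 177.9] psi 0.45 F [-0.9  0.3  6.1] w 16.2
shift [   0.2   -1.6 -152.1] turn [ 0.01 -0.03 -0.  ]
```

Emit:
jog_arm([
  [-1, -1, -20, 0, 0, 0],
  [-1, -1, -55, 0, 0, 0],
  [-1, -1, -90, 0, 0, 0],
  [-1, -1, -125, 0, 0, 0],
  [-1, -1, -155, 0, 0, 0],
])

```text
time: 7.0
tcp_pos: [492.9, -57.2, 333.8]
eef_rot: [3.062, 0.701, 0.001]
force: [0.8, -0.3, -1.7]
gripper_width: 16.7
gripper_force: 78.5
```

```bash
python3 - <<'E'
from h import *
go(598.2,266.1,335,.571)
E
```

```text
t 7.0 tcp [492.9 -57.2 333.8] psi 0.45 F [ 0.8 -0.3 -1.7] w 16.7
shift [ 235.5 -245.2   -1.2] turn [ 0.01 -0.02 -6.92]
```

Emit:
jog_arm([
  [20, -20, -1, 0, 0, 0],
  [45, -46, -1, 0, 0, 0],
  [70, -72, -1, 0, 0, 0],
  [94, -97, -1, 0, 0, 0],
  [118, -122, -1, 0, 0, 0],
])

```text
time: 7.5
tcp_pos: [546.1, 105.2, 332.8]
eef_rot: [3.062, 0.701, -0.002]
force: [1.2, -0.2, -1.6]
gripper_width: 16.6
gripper_force: 78.5
```

Emit:
jog_arm([
  [25, -26, 0, 0, 0, -1],
  [50, -52, 0, 0, 0, -3],
  [75, -78, 0, 0, 0, -5],
  [98, -102, 0, 0, 0, -7],
  [117, -122, 0, 0, 0, -7],
])

```text
time: 8.0
tcp_pos: [598.2, 266.8, 332.3]
eef_rot: [-3.012, -0.89, 0.002]
force: [0.9, -0.1, -1.2]
gripper_width: 16.8
gripper_force: 78.5
```

Emit:
jog_arm([
  [0, 0, 0, 0, 0, 0],
  [0, 0, 0, 0, 0, 0],
  [0, 0, 0, 0, 0, 0],
])

```text
time: 8.3
tcp_pos: [598.3, 263.2, 332.8]
eef_rot: [3.013, 0.884, -0.002]
force: [0.1, -1.2, -1.5]
gripper_width: 16.7
gripper_force: 78.5
```

```bash
python3 - <<'E'
from h import *
for c in('scene','wrist'):
    im=capture(c); 
    for n in('key_tip','key_handle','key_collar','bore_mouth'):
        for r in finder.mark_of(c,n)[:2]: print(c,n,round(r['p'],2),np.round(r['location'],1))
    if c=='scene': s=im
w=im
s,p,R=st();tip=p+R@[0,0,161.9]
print('expected tip px',proj('scene',tip),proj('wrist',tip),'handle',proj('scene',p))
a=cv2.resize(cv2.imread('pics/a_scene.png')[:1,:1],(1,1))
im0=capture('scene');cv2.imwrite('pics/f.png',np.hstack([cv2.resize(im0[70:250,280:460],(400,400)),cv2.resize(w[60:420,100:460],(400,400))])[:,:,::-1])
go(598.2,266.1,320,.571);print(s['wrist_torque'])
E
```

```text
scene key_tip 0.92 [359.1 189.1]
scene key_tip 0.66 [217.  256.2]
scene key_handle 0.95 [368.2 139.9]
scene key_handle 0.9 [152.  233.8]
scene key_collar 0.87 [274.  186.8]
scene key_collar 0.86 [159.6 243.9]
scene bore_mouth 0.96 [355.1 200.9]
scene bore_mouth 0.43 [298.5 189.5]
wrist key_handle 0.58 [284.  282.7]
expected tip px [359.65732424 191.950318  ] [285.68783841 199.86040753] handle [367.3649555  136.98725114]
t 8.85 tcp [598.4 264.8 333.4] psi 0.572 F [-1.2  1.3 -2.6] w 16.8
shift [ 0.5 -1.2 13.4] turn [ 0.   -0.01  0.09]
[ 0.01884239  0.06994755 -0.00458426]
```

View pics/f.png

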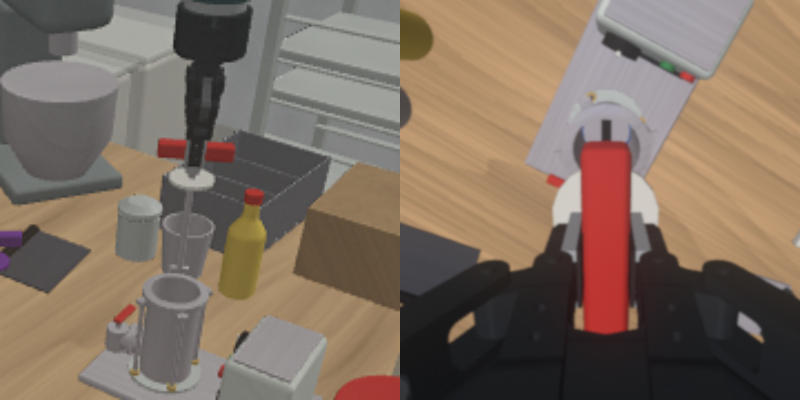

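The key hangs upright over the bore and the slot lines up with the handle. Descending to just above the piston.

Emit:
jog_arm([
  [0.5, -1.2, 0, 0, 0, 0],
  [0.5, -1.2, 13, 0, 0, 0],
  [0.5, -1.2, 35, 0, 0, 0],
  [0.5, -1.2, 60, 0, 0, 0],
  [0.5, -1.2, 60, 0, 0, 0],
])

```text
time: 9.35
tcp_pos: [595.7, 264.9, 268.8]
eef_rot: [3.012, 0.887, -0.014]
force: [-0.2, -0.6, -3.1]
gripper_width: 16.6
gripper_force: 78.4
```

Emit:
jog_arm([
  [0, 0, 15, 0, 0, 0],
  [0, 0, 30, 0, 0, 0],
  [0, 0, 45, 0, 0, 0],
  [0, 0, 55, 0, 0, 0],
  [0, 0, 57, 0, 0, 0],
])

```text
time: 9.85
tcp_pos: [597.8, 266.0, 215.5]
eef_rot: [3.013, 0.887, -0.003]
force: [0.6, -0.4, -2.0]
gripper_width: 17.0
gripper_force: 78.5
```

```bash
python3 - <<'E'
from h import *
go(598.3,266.1,207,.571)
E
```

```text
t 9.85 tcp [597.8 266.  215.5] psi 0.573 F [ 0.6 -0.4 -2. ] w 17.0
shift [0.5 0.2 8.5] turn [-0.01  0.1   0.09]
```

Emit:
jog_arm([
  [0.5, 0.2, 2, 0, 0, 0],
  [0.5, 0.2, 4, 0, 0, 0],
  [0.5, 0.2, 6, 0, 0, 0],
  [0.5, 0.2, 7, 0, 0, 0],
  [0.5, 0.2, 8, 0, 0, 0],
])

```text
time: 10.35
tcp_pos: [598.9, 266.3, 208.5]
eef_rot: [-3.014, -0.887, -0.001]
force: [-0.6, -0.9, -1.6]
gripper_width: 16.8
gripper_force: 78.5
```

Emit:
jog_arm([
  [0, 0, 0.8, 0, 0, 0],
  [0, 0, 1.6, 0, 0, 0],
  [0, 0, 2.4, 0, 0, 0],
  [0, 0, 3.2, 0, 0, 0],
])

```text
time: 10.75
tcp_pos: [599.1, 266.5, 205.8]
eef_rot: [-3.013, -0.887, -0.002]
force: [-0.8, -0.6, 4.3]
gripper_width: 16.8
gripper_force: 79.3
```

Contact came at the piston's top (+6 N) instead of entry, so the key is a few mm off. The wrist pose was drifting during that picture, so I'll back off and recheck the centre in the still top image.

Emit:
jog_arm([
  [0, 0, -3, 0, 0, 0],
  [0, 0, -3, 0, 0, 0],
])

```text
time: 10.95
tcp_pos: [598.9, 266.2, 208.4]
eef_rot: [-3.014, -0.887, -0.001]
force: [0.4, 0.2, -1.2]
gripper_width: 16.6
gripper_force: 78.6
```

```bash
python3 - <<'E'
from h import *
b=cv2.imread('pics/a_top.png')[:,:,::-1].copy()
K=cal('top')
def rect(z,c,h):
    x,y=c
    src=np.float32([proj('top',(a,q,z),K) for a,q in((x-h,y+h),(x+h,y+h),(x+h,y-h),(x-h,y-h))])
    return cv2.warpPerspective(b,cv2.getPerspectiveTransform(src,np.float32([(0,600),(0,0),(600,0),(600,600)])),(600,600),flags=cv2.INTER_CUBIC)
B=rect(44,(599,262),16);g=cv2.GaussianBlur(cv2.cvtColor(B,cv2.COLOR_RGB2GRAY),(9,9),0)
m=(g<95).astype(np.uint8)*255;s=600/32
for c in sorted(cv2.findContours(m,0,2)[0],key=cv2.contourArea)[-2:]:
    P=np.array([(615-q[1]/s,278-q[0]/s) for q in c.reshape(-1,2)],np.float32);print(cv2.contourArea(c)/s/s,cv2.minAreaRect(P))
# stand centre and handle in top at known heights for bias
for r in finder.masks_of('scene','depositor')[:1]: print(r['rect'])
s_,p,R=st();print(p,Ro.from_matrix(R).as_rotvec(),s_['wrist_torque'],s_['force'])
E
```

```text
315.3109333333333 ((598.9143676757812, 261.87054443359375), (28.418922424316406, 12.682160377502441), 32.619293212890625)
[315.4, 192.7, 113.9, 89.6]
[598.81110419 266.21420767 208.13947261] [3.01370191e+00 8.87079361e-01 2.58714173e-04] [-0.06178484 -0.037487    0.00233763] [-0.36113928  0.9184304  -1.85248649]
```

Emit:
jog_arm([
  [-1.5, 2.6, 0, 0, 0, 0],
  [-1.5, 2.6, 0, 0, 0, 0],
  [-1.5, 2.6, 0, 0, 0, 0],
])

```text
time: 11.3
tcp_pos: [598.9, 262.9, 208.0]
eef_rot: [3.014, 0.886, -0.0]
force: [0.2, 0.6, -1.0]
gripper_width: 16.6
gripper_force: 78.5
```

Emit:
jog_arm([
  [0, 0, 1.2, 0, 0, 0],
  [0, 0, 2.4, 0, 0, 0],
  [0, 0, 3.3, 0, 0, 0],
  [0, 0, 3.9, 0, 0, 0],
  [0, 0, 4.2, 0, 0, 0],
])

```text
time: 11.8
tcp_pos: [598.9, 263.2, 203.8]
eef_rot: [3.014, 0.887, -0.0]
force: [0.2, -0.7, -2.5]
gripper_width: 16.5
gripper_force: 78.5
```

No contact at 203.8: the key is in the slot. Continuing gently into the hollow.

Emit:
jog_arm([
  [0, 0, 1.5, 0, 0, 0],
  [0, 0, 3, 0, 0, 0],
  [0, 0, 4.5, 0, 0, 0],
  [0, 0, 6, 0, 0, 0],
  [0, 0, 6, 0, 0, 0],
])

```text
time: 12.3
tcp_pos: [598.8, 263.1, 197.6]
eef_rot: [3.014, 0.887, -0.001]
force: [-0.9, 0.1, -2.8]
gripper_width: 16.7
gripper_force: 78.5
```

Emit:
jog_arm([
  [0, 0, 1.5, 0, 0, 0],
  [0, 0, 3, 0, 0, 0],
  [0, 0, 4.5, 0, 0, 0],
  [0, 0, 6, 0, 0, 0],
  [0, 0, 6.5, 0, 0, 0],
])

```text
time: 12.8
tcp_pos: [598.8, 263.2, 191.2]
eef_rot: [3.014, 0.887, -0.0]
force: [-0.8, 0.7, -2.0]
gripper_width: 16.3
gripper_force: 78.5
```

```bash
python3 - <<'E'
from h import *
go(598.9,263.2,191,.571);s=bot.read_state();print(s['wrist_torque'],s['q'])
E
```

```text
t 12.8 tcp [598.8 263.2 191.2] psi 0.572 F [-0.8  0.7 -2. ] w 16.3
shift [0.1 0.  0.2] turn [-0.    0.02  0.08]
[ 0.01704757 -0.01167171  0.07322291] [-0.39841293  0.69768091 -0.10015079  1.56151586  0.08294587  0.88687118
 -1.52608761]
```

Emit:
jog_arm([
  [0, 0, 0, 0, 0, -4],
  [0, 0, 0, 0, 0, -9],
  [0, 0, 0, 0, 0, -14],
  [0, 0, 0, 0, 0, -19],
  [0, 0, 0, 0, 0, -23],
])

```text
time: 13.3
tcp_pos: [599.0, 263.2, 191.4]
eef_rot: [2.774, 1.474, 0.0]
force: [-0.1, 0.3, -2.2]
gripper_width: 16.6
gripper_force: 78.5
```

```bash
python3 - <<'E'
from h import *
go(598.8,263.2,191,1.771);s=bot.read_state();print(s['wrist_torque'])
E
```

```text
t 13.3 tcp [599.  263.2 191.4] psi 0.977 F [-0.1  0.3 -2.2] w 16.6
shift [-0.1 -0.2  0.4] turn [ 1.000e-02 -0.000e+00 -4.549e+01]
[-3.89738433e-03  4.15341803e-05 -2.92532751e-02]
```

Emit:
jog_arm([
  [0, 0, 0, 0, 0, -5],
  [0, 0, 0, 0, 0, -10],
  [0, 0, 0, 0, 0, -15],
  [0, 0, 0, 0, 0, -20],
  [0, 0, 0, 0, 0, -24],
])

```text
time: 13.8
tcp_pos: [599.0, 263.1, 191.4]
eef_rot: [2.407, 2.019, 0.0]
force: [0.7, 0.4, -0.8]
gripper_width: 16.8
gripper_force: 78.5
```

Emit:
jog_arm([
  [0, 0, 0, 0, 0, -5],
  [0, 0, 0, 0, 0, -10],
  [0, 0, 0, 0, 0, -15],
  [0, 0, 0, 0, 0, -20],
  [0, 0, 0, 0, 0, -22],
])

```text
time: 14.3
tcp_pos: [599.0, 263.0, 191.4]
eef_rot: [1.979, 2.44, 0.0]
force: [0.1, 0.6, -1.1]
gripper_width: 16.7
gripper_force: 78.5
```

Emit:
jog_arm([
  [0, 0, -1, 0, 0, 0],
  [0, 0, -2, 0, 0, 0],
  [0, 0, -3, 0, 0, 0],
  [0, 0, -4, 0, 0, 0],
  [0, 0, -5, 0, 0, 0],
])

```text
time: 14.8
tcp_pos: [598.5, 262.8, 195.2]
eef_rot: [-1.981, -2.438, 0.002]
force: [1.9, 0.3, -11.6]
gripper_width: 16.8
gripper_force: 78.2
```

```bash
python3 - <<'E'
from h import *
go(598.8,263.2,191,1.771);s=bot.read_state();print(s['wrist_torque'])
E
```

```text
t 14.8 tcp [598.5 262.8 195.2] psi 1.777 F [  1.9   0.3 -11.6] w 16.8
shift [0.4 0.3 4.2] turn [-0.08  0.04  0.32]
[ 0.26287359 -0.48660531  0.02650275]
```

Locked: about 10 N of seal drag. Drawing the piston out.

Emit:
jog_arm([
  [0, 0, -6, 0, 0, 0],
  [0, 0, -14, 0, 0, 0],
  [0, 0, -24, 0, 0, 0],
  [0, 0, -34, 0, 0, 0],
  [0, 0, -44, 0, 0, 0],
])

```text
time: 15.3
tcp_pos: [598.6, 263.1, 241.5]
eef_rot: [-1.981, -2.438, 0.001]
force: [0.4, 0.3, -12.4]
gripper_width: 16.4
gripper_force: 78.3
```

Emit:
jog_arm([
  [0, 0, -10, 0, 0, 0],
  [0, 0, -20, 0, 0, 0],
  [0, 0, -30, 0, 0, 0],
  [0, 0, -38, 0, 0, 0],
  [0, 0, -45, 0, 0, 0],
])

```text
time: 15.8
tcp_pos: [598.8, 263.2, 286.2]
eef_rot: [1.981, 2.438, -0.0]
force: [1.0, 0.9, -11.5]
gripper_width: 16.7
gripper_force: 78.4
```

Emit:
jog_arm([
  [0, 0, -6, 0, 0, 0],
  [0, 0, -12, 0, 0, 0],
  [0, 0, -18, 0, 0, 0],
  [0, 0, -24, 0, 0, 0],
  [0, 0, -30, 0, 0, 0],
])

```text
time: 16.3
tcp_pos: [599.0, 263.4, 316.4]
eef_rot: [1.981, 2.438, 0.001]
force: [-0.6, -0.1, -4.2]
gripper_width: 16.7
gripper_force: 79.4
```

Emit:
jog_arm([
  [0, 0, -6, 0, 0, 0],
  [0, 0, -12, 0, 0, 0],
  [0, 0, -18, 0, 0, 0],
  [0, 0, -24, 0, 0, 0],
  [0, 0, -30, 0, 0, 0],
])

```text
time: 16.8
tcp_pos: [598.9, 263.3, 346.2]
eef_rot: [1.981, 2.438, 0.001]
force: [-0.6, 0.7, -4.7]
gripper_width: 16.5
gripper_force: 79.4
```

```bash
python3 - <<'E'
from h import *
im=capture('scene');cv2.imwrite('pics/g.png',np.hstack([cv2.resize(im[70:270,280:480],(400,400))])[:,:,::-1])
for n in('piston_mid','piston'):
    for r in finder.mark_of('scene',n)[:2]: print(n,r['p'],r['location'])
s,p,R=st();print('expected mid',proj('scene',p+[0,0,-162]))
go(598.8,263.2,345,1.771);print(s['wrist_torque'],s['q'])
E
```

```text
piston_mid 0.6 [362.1, 186.6]
piston 0.56 [359.5, 195.2]
piston 0.55 [360.1, 203.6]
expected mid [360.15099711 188.34177315]
t 16.95 tcp [599.1 263.4 346. ] psi 1.777 F [-0.1  0.2 -5.2] w 16.4
shift [-0.1 -0.4  1. ] turn [ 0.06 -0.02  0.33]
[ 0.01337187  0.00256113 -0.00158814] [-0.18995904  0.59100336 -0.47691781  1.36240978  0.27289661  1.2518254
 -0.4765481 ]
```

View pics/g.png

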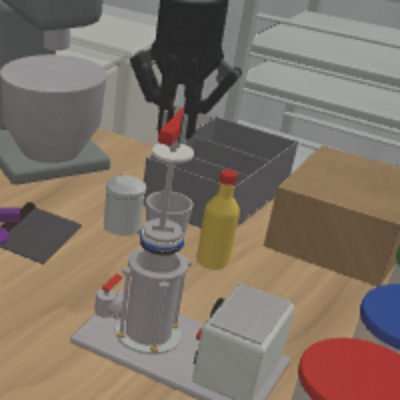

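The piston hangs on the key clear above the rim (about (160,240) in the picture). Carrying it to the empty half of the pan.

Emit:
jog_arm([
  [-10, -4, 0, 0, 0, 0],
  [-30, -11, 0, 0, 0, 0],
  [-58, -22, 0, 0, 0, 0],
  [-88, -33, 0, 0, 0, 0],
  [-118, -45, 0, 0, 0, 0],
])

```text
time: 17.45
tcp_pos: [578.4, 136.3, 344.9]
eef_rot: [1.982, 2.438, -0.002]
force: [1.1, -1.0, -4.4]
gripper_width: 16.4
gripper_force: 79.4
```

Emit:
jog_arm([
  [-30, -11.4, 0, 0, 0, 0],
  [-60, -22.8, 0, 0, 0, 0],
  [-90, -34.2, 0, 0, 0, 0],
  [-120, -45.6, 0, 0, 0, 0],
  [-150, -57, 0, 0, 0, 0],
])

```text
time: 17.95
tcp_pos: [552.8, -22.2, 345.2]
eef_rot: [-1.982, -2.437, 0.002]
force: [0.5, -0.4, -4.8]
gripper_width: 16.7
gripper_force: 79.4
```

Emit:
jog_arm([
  [-30, -11.4, 0, 0, 0, 0],
  [-60, -22.8, 0, 0, 0, 0],
  [-90, -34.2, 0, 0, 0, 0],
  [-120, -45.6, 0, 0, 0, 0],
  [-150, -57, 0, 0, 0, 0],
])

```text
time: 18.45
tcp_pos: [527.5, -180.5, 345.2]
eef_rot: [-1.982, -2.437, 0.001]
force: [-0.2, 0.9, -4.7]
gripper_width: 17.1
gripper_force: 79.4
```

Emit:
jog_arm([
  [-30, -11.4, 0, 0, 0, 0],
  [-60, -22.8, 0, 0, 0, 0],
  [-85, -32.3, 0, 0, 0, 0],
  [-105, -40, 0, 0, 0, 0],
  [-115, -44, 0, 0, 0, 0],
])

```text
time: 18.95
tcp_pos: [507.3, -303.3, 344.9]
eef_rot: [-1.986, -2.434, 0.003]
force: [-0.3, 0.0, -4.7]
gripper_width: 16.8
gripper_force: 79.4
```

Emit:
jog_arm([
  [-17, -7, 0, 0, 0, 0],
  [-28, -11, 0, 0, 0, 0],
  [-29, -11, 0, 0, 0, 0],
  [-29, -11, 0, 0, 0, 0],
])

```text
time: 19.35
tcp_pos: [504.5, -329.8, 345.3]
eef_rot: [-1.98, -2.438, -0.001]
force: [-0.1, 0.4, -4.0]
gripper_width: 17.0
gripper_force: 79.4
```

```bash
python3 - <<'E'
from h import *
b=cv2.imread('pics/a_top.png')
for q in((575,8),(527,322),(762,357)): print('pan rim corner',at_z('top',(200+q[0]/2.857,120+q[1]/2.857),30).round())
for q in((625,78),(737,104),(678,128)): print('part',at_z('top',(200+q[0]/2.857,120+q[1]/2.857),15).round())
im=capture('top');save('h_top.png',im)
go(505,-331,190,1.777)
s=bot.read_state();print(s['wrist_torque'],s['q'])
E
```

```text
pan rim corner [ 756. -243.   30.]
pan rim corner [ 428. -199.   30.]
pan rim corner [ 398. -440.   30.]
part [ 686. -300.   15.]
part [ 662. -417.   15.]
part [ 635. -355.   15.]
t 19.4 tcp [ 504.8 -329.2  345.4] psi 1.778 F [ 0.4  1.5 -4.9] w 16.8
shift [ -2.   -0.2 155.4] turn [ 0.03 -0.07  0.07]
[ 0.02512146 -0.050418    0.00353993] [ 0.79043889  0.49681233 -0.41364811  1.5165973   0.20795383  1.17239009
  0.54775662]
```

Emit:
jog_arm([
  [-1, 0, 15, 0, 0, 0],
  [-2, 0, 40, 0, 0, 0],
  [-2, 0, 65, 0, 0, 0],
  [-2, 0, 90, 0, 0, 0],
  [-2, 0, 105, 0, 0, 0],
])

```text
time: 19.9
tcp_pos: [504.5, -330.6, 238.6]
eef_rot: [-1.977, -2.438, -0.001]
force: [-0.1, -1.0, -3.9]
gripper_width: 16.6
gripper_force: 79.4
```

Emit:
jog_arm([
  [0, 0, 15, 0, 0, 0],
  [0, 0, 30, 0, 0, 0],
  [0, 0, 40, 0, 0, 0],
  [0, 0, 45, 0, 0, 0],
  [0, 0, 47, 0, 0, 0],
])

```text
time: 20.4
tcp_pos: [505.0, -332.1, 193.2]
eef_rot: [-1.98, -2.439, -0.0]
force: [-0.5, -0.4, -4.3]
gripper_width: 16.5
gripper_force: 79.4
```

Emit:
jog_arm([
  [0, 0, 2, 0, 0, 0],
  [0, 0, 4, 0, 0, 0],
  [0, 0, 6, 0, 0, 0],
  [0, 0, 8, 0, 0, 0],
  [0, 0, 10, 0, 0, 0],
])

```text
time: 20.9
tcp_pos: [504.8, -332.7, 183.4]
eef_rot: [1.981, 2.438, 0.0]
force: [0.1, -0.1, -3.6]
gripper_width: 16.3
gripper_force: 79.4
```

```bash
python3 - <<'E'
from h import *
go(504,-331,177,1.777)
s=bot.read_state();print(s['wrist_torque'],s['force'])
E
```

```text
t 20.9 tcp [ 504.8 -332.7  183.4] psi 1.777 F [ 0.1 -0.1 -3.6] w 16.3
shift [ 1.9 -0.5  6.4] turn [ 0.01  0.01 -0.02]
[-0.01442436 -0.03961968 -0.01843609] [ 0.06918027 -0.09858486 -3.56416981]
```

Emit:
jog_arm([
  [0, 0, 1, 0, 0, 0],
  [0, 0, 2, 0, 0, 0],
  [0, 0, 3, 0, 0, 0],
  [0, 0, 4, 0, 0, 0],
  [0, 0, 5, 0, 0, 0],
])

```text
time: 21.4
tcp_pos: [504.9, -332.6, 178.4]
eef_rot: [1.981, 2.438, 0.0]
force: [0.5, 0.5, -4.6]
gripper_width: 16.8
gripper_force: 79.4
```

Emit:
jog_arm([
  [0, 0, 0.6, 0, 0, 0],
  [0, 0, 1.2, 0, 0, 0],
  [0, 0, 1.8, 0, 0, 0],
  [0, 0, 2.4, 0, 0, 0],
  [0, 0, 3, 0, 0, 0],
])

```text
time: 21.9
tcp_pos: [505.1, -332.7, 175.8]
eef_rot: [1.981, 2.437, 0.0]
force: [0.1, 0.6, -1.0]
gripper_width: 16.5
gripper_force: 79.6
```

Emit:
jog_arm([
  [0, 0, 0.5, 0, 0, 0],
  [0, 0, 1, 0, 0, 0],
  [0, 0, 1, 0, 0, 0],
])

```text
time: 22.2
tcp_pos: [504.8, -332.6, 174.4]
eef_rot: [1.981, 2.438, 0.0]
force: [0.4, 0.2, -1.6]
gripper_width: 17.0
gripper_force: 79.6
```

Emit:
jog_arm([
  [0, 0, 0, 0, 0, 5],
  [0, 0, 0, 0, 0, 10],
  [0, 0, 0, 0, 0, 15],
  [0, 0, 0, 0, 0, 20],
  [0, 0, 0, 0, 0, 25],
])

```text
time: 22.7
tcp_pos: [504.9, -332.6, 174.5]
eef_rot: [2.465, 1.947, 0.0]
force: [0.0, 0.5, -1.6]
gripper_width: 16.7
gripper_force: 79.8
```

Emit:
jog_arm([
  [0, 0, 0, 0, 0, 5],
  [0, 0, 0, 0, 0, 10],
  [0, 0, 0, 0, 0, 15],
  [0, 0, 0, 0, 0, 20],
  [0, 0, 0, 0, 0, 25],
])

```text
time: 23.2
tcp_pos: [504.9, -332.5, 174.4]
eef_rot: [-2.828, -1.368, -0.0]
force: [0.5, 0.5, -2.0]
gripper_width: 16.6
gripper_force: 79.8
```

Emit:
jog_arm([
  [0, 0, 0, 0, 0, 5],
  [0, 0, 0, 0, 0, 10],
  [0, 0, 0, 0, 0, 15],
  [0, 0, 0, 0, 0, 19],
  [0, 0, 0, 0, 0, 19],
])

```text
time: 23.7
tcp_pos: [505.0, -332.4, 174.5]
eef_rot: [3.014, 0.887, 0.0]
force: [-0.4, -0.4, -1.7]
gripper_width: 16.6
gripper_force: 79.8
```

```bash
python3 - <<'E'
from h import *
im=capture('wrist');save('i.png',im)
go(504.8,-332.6,174.4,.571)
s=bot.read_state();print(s['wrist_torque'],s['force'],s['q'])
E
```

```text
t 23.75 tcp [ 505.  -332.4  174.4] psi 0.574 F [ 0.7  0.4 -1.4] w 16.8
shift [-0.2  0.1  0. ] turn [0.  0.  0.2]
[0.02031426 0.07607796 0.02713791] [ 0.65732122  0.40683551 -1.40934876] [ 0.54541827  0.65140866 -0.01548334  1.72401297  0.01357953  0.76623774
 -0.4730247 ]
```

View pics/i.png

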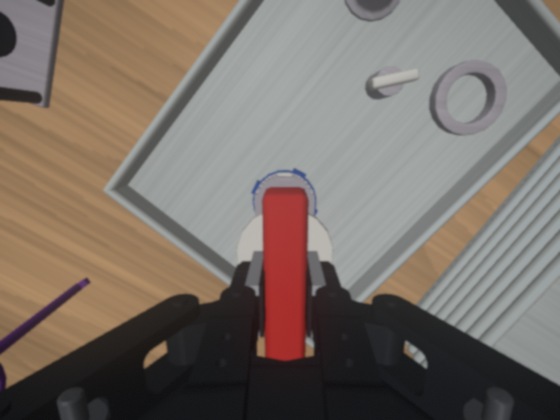

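The piston stands flat in the pan (around (285,200)), well clear of the three parts. Now I'll lift gently to feel whether the bar passes the slot.

Emit:
jog_arm([
  [0, 0, -1, 0, 0, 0],
  [0, 0, -2, 0, 0, 0],
  [0, 0, -3, 0, 0, 0],
  [0, 0, -3.5, 0, 0, 0],
  [0, 0, -4, 0, 0, 0],
])

```text
time: 24.25
tcp_pos: [504.8, -332.7, 178.5]
eef_rot: [3.014, 0.887, 0.0]
force: [-0.4, 0.8, -1.8]
gripper_width: 16.6
gripper_force: 79.8
```

Emit:
jog_arm([
  [0, 0, -2, 0, 0, 0],
  [0, 0, -4, 0, 0, 0],
  [0, 0, -6, 0, 0, 0],
  [0, 0, -8, 0, 0, 0],
  [0, 0, -8, 0, 0, 0],
])

```text
time: 24.75
tcp_pos: [505.0, -332.7, 186.8]
eef_rot: [3.013, 0.887, 0.001]
force: [0.6, 0.0, -1.6]
gripper_width: 16.5
gripper_force: 79.8
```

```bash
python3 - <<'E'
from h import *
go(504.8,-332.6,335,.571)
s=bot.read_state();print(s['wrist_torque'],s['force'])
E
```

```text
t 24.75 tcp [ 505.  -332.7  186.8] psi 0.573 F [ 0.6  0.  -1.6] w 16.5
shift [-1.000e-01 -1.000e-01 -1.482e+02] turn [ 0.04 -0.02  0.09]
[-0.00637519  0.00131848  0.00454498] [ 0.62307925  0.04768069 -1.62607014]
```

Emit:
jog_arm([
  [0, 0, -4, 0, 0, 0],
  [0, 0, -12, 0, 0, 0],
  [0, 0, -30, 0, 0, 0],
  [0, 0, -60, 0, 0, 0],
  [0, 0, -100, 0, 0, 0],
])

```text
time: 25.25
tcp_pos: [503.8, -332.0, 286.5]
eef_rot: [-3.011, -0.886, 0.004]
force: [0.9, -0.1, -2.5]
gripper_width: 16.4
gripper_force: 79.7
```

Emit:
jog_arm([
  [0, 0, -30, 0, 0, 0],
  [0, 0, -48, 0, 0, 0],
  [0, 0, -50, 0, 0, 0],
  [0, 0, -50, 0, 0, 0],
])

```text
time: 25.65
tcp_pos: [504.6, -332.5, 336.6]
eef_rot: [3.013, 0.887, 0.0]
force: [0.0, 0.5, -3.0]
gripper_width: 16.4
gripper_force: 79.9
```

```bash
python3 - <<'E'
from h import *
go(493.5,-57.4,335,.5)
im=capture('scene')
for n,z in(('piston',3),('piston_mid',15)):
    for r in finder.mark_of('scene',n)[:2]: print(n,r['p'],at_z('scene',r['location'],z).round())
E
```

```text
t 25.65 tcp [ 504.6 -332.5  336.6] psi 0.573 F [ 0.   0.5 -3. ] w 16.4
shift [ 139.7 -237.3    1.5] turn [ 0.02 -0.01  4.16]
piston 0.7 [ 496. -336.    3.]
piston_mid 0.81 [ 505. -328.   15.]
piston_mid 0.7 [605. 265.  15.]
```

Emit:
jog_arm([
  [10, -17, 0, 0, 0, 0],
  [24, -41, 0, 0, 0, 0],
  [39, -66, 0, 0, 0, 0],
  [54, -92, 0, 0, 0, 0],
  [70, -119, 0, 0, 0, 0],
])

```text
time: 26.3
tcp_pos: [498.4, -193.6, 335.2]
eef_rot: [-3.013, -0.886, 0.003]
force: [-0.0, 0.9, -2.0]
gripper_width: 16.3
gripper_force: 79.8
```

Emit:
jog_arm([
  [16, -27, 0, 0, 0, 0],
  [32, -54, 0, 0, 0, 0],
  [48, -82, 0, 0, 0, 0],
  [62, -106, 0, 0, 0, 3],
  [69.7, -118.3, 0, 0, 0, 6],
])

```text
time: 26.8
tcp_pos: [492.9, -54.4, 335.4]
eef_rot: [-3.053, -0.73, 0.003]
force: [0.3, -0.1, -1.4]
gripper_width: 16.7
gripper_force: 79.7
```

Emit:
jog_arm([
  [0, 0, 0, 0, 0, 0],
  [0, 0, 0, 0, 0, 0],
  [0, 0, 0, 0, 0, 0],
  [0, 0, 0, 0, 0, 0],
])

```text
time: 27.2
tcp_pos: [493.6, -58.9, 336.2]
eef_rot: [3.056, 0.725, -0.001]
force: [0.4, -0.3, -2.8]
gripper_width: 16.7
gripper_force: 79.8
```

```bash
python3 - <<'E'
from h import *
go(493.3,-57.4,320)
im=capture('wrist');save('j_raw.png',im);capture('scene')
for r in finder.mark_of('scene','key_tip')[:2]: print(r['p'],r['location'])
s,p,R=st();print(proj('scene',p+[0,0,-161.9]), 'hole',proj('scene',(492.8,-57.3,138)))
go(493.3,-57.4,320)
E
```

```text
t 27.2 tcp [493.6 -58.9 336.2] psi 0.466 F [ 0.4 -0.3 -2.8] w 16.7
shift [ 0.4 -1.4 16.2] turn [0.01 0.03 0.  ]
0.84 [247.4, 229.6]
0.81 [164.5, 276.0]
[247.36085053 229.32135368] hole [248.1741433  240.87503208]
t 27.35 tcp [493.6 -58.2 336.4] psi 0.467 F [ 0.7  0.2 -2.1] w 16.2
shift [ 0.1 -0.9 16.4] turn [0.01 0.01 0.  ]
```

Emit:
jog_arm([
  [0, -0.8, 10, 0, 0, 0],
  [0, -0.8, 22, 0, 0, 0],
  [0, -0.8, 30, 0, 0, 0],
  [0, -0.8, 36, 0, 0, 0],
  [0, -0.8, 42, 0, 0, 0],
])

```text
time: 27.85
tcp_pos: [493.3, -56.8, 293.9]
eef_rot: [-3.056, -0.728, 0.0]
force: [-0.2, -0.1, -1.6]
gripper_width: 16.4
gripper_force: 79.7
```

Emit:
jog_arm([
  [0, 0, 10, 0, 0, 0],
  [0, 0, 25, 0, 0, 0],
  [0, 0, 45, 0, 0, 0],
  [0, 0, 65, 0, 0, 0],
  [0, 0, 80, 0, 0, 0],
])

```text
time: 28.35
tcp_pos: [492.9, -56.7, 213.0]
eef_rot: [-3.056, -0.728, 0.001]
force: [-0.4, 0.1, -1.1]
gripper_width: 16.8
gripper_force: 79.7
```

Emit:
jog_arm([
  [0, 0, 12, 0, 0, 0],
  [0, 0, 20, 0, 0, 0],
  [0, 0, 26, 0, 0, 0],
  [0, 0, 29, 0, 0, 0],
  [0, 0, 31, 0, 0, 0],
])

```text
time: 28.85
tcp_pos: [493.5, -56.8, 183.4]
eef_rot: [3.056, 0.728, 0.001]
force: [-0.1, -0.5, -2.4]
gripper_width: 16.8
gripper_force: 79.7
```

```bash
python3 -c "
from h import *
go(493.3,-57.4,178)"
```

```text
t 28.85 tcp [493.5 -56.8 183.4] psi 0.468 F [-0.1 -0.5 -2.4] w 16.8
shift [-0.5  0.4  5.4] turn [ 0.02 -0.03 -0.  ]
```

Emit:
jog_arm([
  [0, 0, 1.5, 0, 0, 0],
  [0, 0, 3, 0, 0, 0],
  [0, 0, 4.2, 0, 0, 0],
  [0, 0, 5, 0, 0, 0],
  [0, 0, 5.4, 0, 0, 0],
])

```text
time: 29.35
tcp_pos: [493.3, -56.8, 178.0]
eef_rot: [3.056, 0.728, 0.0]
force: [-0.5, 0.9, -2.1]
gripper_width: 16.3
gripper_force: 79.7
```

Emit:
jog_arm([
  [0, 0, 0.2, 0, 0, 0],
  [0, 0, 0.4, 0, 0, 0],
  [0, 0, 0.4, 0, 0, 0],
])

```text
time: 29.65
tcp_pos: [493.3, -56.8, 177.9]
eef_rot: [3.056, 0.728, 0.0]
force: [-1.9, 0.6, 2.6]
gripper_width: 16.8
gripper_force: 80.5
```

The collar is resting on the stand. Releasing and retreating straight up.

Emit:
jog_arm([
  [0, 0, 0, 0, 0, 0],
  [0, 0, 0, 0, 0, 0],
  [0, 0, 0, 0, 0, 0],
  [0, 0, 0, 0, 0, 0],
  [0, 0, 0, 0, 0, 0],
], gripper=80)

```text
time: 30.15
tcp_pos: [493.4, -56.8, 177.6]
eef_rot: [3.056, 0.728, 0.0]
force: [0.7, 0.1, 0.0]
gripper_width: 80.1
gripper_force: 0.0
```

Emit:
jog_arm([
  [0, 0, -10, 0, 0, 0],
  [0, 0, -30, 0, 0, 0],
  [0, 0, -60, 0, 0, 0],
  [0, 0, -95, 0, 0, 0],
  [0, 0, -130, 0, 0, 0],
])

```text
time: 30.65
tcp_pos: [493.0, -56.7, 309.6]
eef_rot: [3.056, 0.728, 0.0]
force: [-0.0, 1.3, 0.2]
gripper_width: 80.4
gripper_force: 0.0
```

Emit:
jog_arm([
  [-35, 0, 0, 0, 0, 0],
  [-35, 0, 0, 0, 0, 0],
  [-35, 0, 0, 0, 0, 0],
  [-35, 0, 0, 0, 0, 0],
])

```text
time: 31.05
tcp_pos: [462.6, -72.2, 307.8]
eef_rot: [-3.056, -0.729, -0.001]
force: [-0.3, 0.3, 1.0]
gripper_width: 79.9
gripper_force: 0.0
```

```bash
python3 - <<'E'
from h import *
s=capture('scene');w=capture('wrist')
cv2.imwrite('pics/k.png',np.hstack([cv2.resize(s[180:420,60:300],(400,400)),cv2.resize(w,(400,300))[np.r_[0:300,[299]*100]]])[:,:,::-1])
go(0,0,0)
E
```

```text
t 31.15 tcp [462.6 -72.1 307.4] psi 0.469 F [ 0.7  0.3 -1.4] w 80.3
shift [-380.2 -273.1  307.5] turn [-0.02 -0.    0.  ]
```

View pics/k.png

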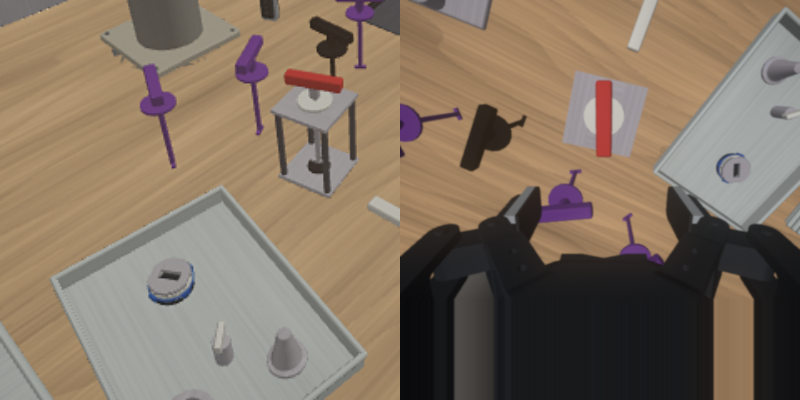

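The piston stands flat in the empty half of the pan at (170,280), the key hangs in its stand at (315,90), and the gripper is clear.

```bash
python3 -c "
from rig import bot
print(bot.close_job())"
```

```text
the job is handed in; nothing more can be done
None
```

The job is done and handed in: the piston stands flat in the empty half of the pan, the red key is back in its stand, and the arm is clear; it took about 31 s, with one light touch (about 6 N) on the piston top before the key found the slot.

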